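# Interleave two lattice panels and square them with the treadle jig

## Task

Pack the two lattice panels for shipping: lay the blue separator sheet on the panel that lies in the squaring jig, lined up with it, then set the other panel (darker slats) on the sheet, lined up too, setting both down rather than dropping them. Then, with the gripper, press the red treadle under its guard down to its stop and hold it there for half a second so that the pusher squares all three layers flush against the fence, and let it spring back up, leaving the other things on the table where they are.

Things in the scene. Friction and masses are not known exactly. Their poses are not given: they have to be found in the camera images.
- jig: fixed squaring jig, base 160 (x) x 360 (y) x 5 mm; origin on the table, z up, y from the fence to the treadle, x from the treadle guard's open front inwards. Bed rail 44 (x) x 146 (y), centre at y -62, top z 20. Orange pusher plate 46 wide, z 22 to 56. Green housing x -40 to 60, y 46 to 70, top z 65. Red treadle at y 130 in a green guard, y 74 to 186
- bed (a point): on top of the bed rail (jig x 0, y -75, z 20 mm), axes as the jig; here the centre of the squared stack's underside should be
- fence (a point): foot of the aluminium fence's face (jig x 0, y -135, z 20 mm), axes as the jig. The face looks to +y; the fence is 52 wide, 12 thick, its top at z 56. A flush layer has its centre 60 mm from here in +y
- slot (a point): middle of the gap in the guard (jig x -10, y 130, z 81 mm), axes as the jig: the only way to the treadle, for shut fingers leaning 30 to 45 degrees from vertical, pointing down and to jig +x. A line from here at 40 degrees meets the tread after 14 mm when up, after 41 mm when fully down, on or near its rubber pad
- guard_bar (a point): middle of the first of four steel guard bars (8 mm thick, along jig y, at jig x 4, 26, 48, 70, z 116), above the treadle; cheeks 6 mm thick carry them at jig y 77 and 183, x 2 to 72, up to z 117
- cover_edge (a point): top inner edge of the guard's solid green front cover (jig x -20, y 130, z 50 mm); the cover reaches from jig x -72 to -20 over the hinge and is 98 mm wide
- treadle_pad (a point): point on the tread's upper face, on its black rubber pad, 75 mm from the hinge; moves with the treadle; z is the tread's normal, x runs along it away from the hinge. Red tread 100 long, 70 wide, 6 thick; hinge along jig y at jig x -55, z 20 mm; it rises towards jig +x at 42 degrees when up, 22 when down
- treadle (a joint): angle of the sprung treadle, rad: 0 up (rest), 0.35 fully down at its stop; it springs back when let go. About 6 N at the pad to start it, 13 N at the stop. It drives the pusher, 0.07 m per rad
- pusher_face (a point): middle of the pusher's face (looks to jig -y), 20 mm above the bed's top. It stands 146 mm from the fence when the treadle is up and 121.5 mm when it is fully down
- lower_panel: pale lattice panel, 50 (x) x 120 (y) x 18 high, about 70 g, lying loose on the jig's bed between fence and pusher, not yet flush; origin at the centre of its underside. Its open lattice is surrounded by a 7 mm frame
- separator: blue rigid separator sheet, 60 (x) x 120 (y) x 6 thick, about 45 g, lying on a dark wooden block 42 x 104 x 20 high, so that its long edges overhang 9 mm each side; origin at the centre of its underside. Taken from above across its 60 mm width
- upper_panel: lattice panel with darker slats, 50 (x) x 120 (y) x 18 high, about 70 g, lying on another dark block 42 x 104 x 20 high; origin at the centre of its underside. Taken from above across its 50 mm width
- glue: bystander: white bottle with a red cap, 56 diameter x 150 high (mm); origin at the centre of its underside; leave it alone
- tape_roll: bystander: yellow roll lying flat, 90 outer diameter x 24 high (mm); origin at the centre of its underside; leave it alone
- mallet: bystander: hammer lying flat on the table, about 250 mm long; leave it alone
- flower: bystander: eight-petalled pale wooden ornament lying flat, 88 across x 12 high (mm); origin at the centre of its underside; leave it alone
- pencil_cup: bystander: blue cup, 70 diameter x 90 high (mm); origin at the centre of its underside; leave it alone
Things that resemble listed ones, but are neither listed nor needed, are in the scene too. Of the things that look like the separator, the largest one is meant. Leave any turquoise look-alike of the upper_panel alone.

How it is judged:
On the way, in this order (a step that is already met when the one before it is completed fails the run):
1. the separator lies flat on the lower panel, lined up with it (8 mm sideways, 22 mm lengthwise, 0.15 rad), let go (z of separator in the frame of bed between 0.015 and 0.021 m and x of separator in the frame of lower_panel between -0.008 and 0.008 m and y of separator in the frame of lower_panel between -0.022 and 0.022 m and angle between the x axis of separator and the x axis of lower_panel, either way round below 0.15 rad and contact force between the fingers and separator below 0.1 N and linear speed of separator below 0.02 m/s), for 0.2 s.
2. the upper panel lies flat on the separator, lined up with the lower panel (same limits), let go (z of upper_panel in the frame of bed between 0.021 and 0.027 m and x of upper_panel in the frame of lower_panel between -0.008 and 0.008 m and y of upper_panel in the frame of lower_panel between -0.022 and 0.022 m and angle between the x axis of upper_panel and the x axis of lower_panel, either way round below 0.15 rad and contact force between the fingers and upper_panel below 0.1 N and linear speed of upper_panel below 0.02 m/s and z of separator in the frame of bed between 0.015 and 0.021 m), for 0.2 s.
3. the treadle is down at its stop (over 0.33 rad) for 0.3 s with all three layers flush (4 mm) against the fence (value of joint treadle above 0.33 rad and z of lower_panel in the frame of bed between -0.003 and 0.003 m and y of lower_panel in the frame of fence between 0.056 and 0.064 m and x of lower_panel in the frame of bed between -0.014 and 0.014 m and angle between the y axis of each of lower_panel, separator, upper_panel and the y axis of jig, either way round below 0.06 rad and z of separator in the frame of bed between 0.015 and 0.021 m and y of separator in the frame of fence between 0.056 and 0.064 m and x of separator in the frame of bed between -0.014 and 0.014 m and z of upper_panel in the frame of bed between 0.021 and 0.027 m and y of upper_panel in the frame of fence between 0.056 and 0.064 m and x of upper_panel in the frame of bed between -0.014 and 0.014 m), for 0.3 s.
At the end, for the whole second after the job is handed in: Lower panel on the bed, separator on it, upper panel on that (heights within 3 mm), at rest; all three with their ends within 4 mm of flush with the fence, within 14 mm sideways of the bed's middle, within 8 mm sideways of the lower panel, within 0.06 rad of square; treadle back up (below 0.04 rad) (z of lower_panel in the frame of bed between -0.003 and 0.003 m and y of lower_panel in the frame of fence between 0.056 and 0.064 m and x of lower_panel in the frame of bed between -0.014 and 0.014 m and angle between the y axis of each of lower_panel, separator, upper_panel and the y axis of jig, either way round below 0.06 rad and linear speed of each of lower_panel, separator, upper_panel below 0.02 m/s and z of separator in the frame of bed between 0.015 and 0.021 m and y of separator in the frame of fence between 0.056 and 0.064 m and x of separator in the frame of bed between -0.014 and 0.014 m and z of upper_panel in the frame of bed between 0.021 and 0.027 m and y of upper_panel in the frame of fence between 0.056 and 0.064 m and x of upper_panel in the frame of bed between -0.014 and 0.014 m and x of separator in the frame of lower_panel between -0.008 and 0.008 m and x of upper_panel in the frame of lower_panel between -0.008 and 0.008 m and value of joint treadle below 0.04 rad); the robot touches nothing.
It fails at once if a panel or the separator is dropped (falls free faster than 0.7 m/s, some 25 mm) ((linear speed of lower_panel above 0.7 m/s and contact force between the fingers and lower_panel below 0.05 N) or (linear speed of separator above 0.7 m/s and contact force between the fingers and separator below 0.05 N) or (linear speed of upper_panel above 0.7 m/s and contact force between the fingers and upper_panel below 0.05 N)).
It fails at once if a bystander is moved by more than 30 mm (distance of any of glue, tape_roll, mallet, flower, pencil_cup from where it was at the start of the episode above 0.03 m).
It also fails if it takes over 70 s, if anything falls off the work surface, if the arm or the gripper's body presses on something with over 40 N, if the wrist force passes 120 N, or if a joint passes its speed limit or range.

## Robot

A 7-joint arm with a two-finger parallel gripper is mounted at the origin on the work surface. World frame = base frame: x ahead of the robot, y to its left, z up, the work surface at z = 0. Lengths are in m, angles in rad, forces in N, time in s.
With the tool pointing down it reaches from about 0.4 to 0.85 m from the base axis. Payload 6.9 kg.
Tool frame: the origin (TCP) lies midway between the tips of the shut fingers; the grasp point (between the pads) lies 19 mm behind it (manip.grip_depth is the distance from the TCP to the grasp point, in m); z points along the fingers, y is the line along which they close (so a half turn about z gives the same grasp; the last joint's range is limited). The gripper opens to 85 mm and grips with 20 to 120 N. Pads are 22 mm wide; open, the fingers measure 114 mm over their backs; the gripper's body (76 mm by 85 mm) begins 54 mm behind the grasp point. The pads swing forward as they close: fully open they stand 13 mm farther back than shut.
Start: joints at [-1.137, 0.507, -0.238, 1.5, 0.126, 1.149, -0.155], TCP at [0.201, 0.592, 0.231] pointing down, gripper open.
Joint ranges: [-3.08, 3.08], [-0.24, 2.05], [-1.43, 1.35], [0, 2.5], [-1.52, 4.66], [0.17, 1.96], [-2.89, 2.89]. Speed limits (rad/s): [2.39, 2.39, 3.14, 3.14, 3.14, 3.14, 3.14].

## Interface

Orientations are given as a rotation vector (axis times angle).
In Python, from bench import manip, hand, camera, workorder, monitor gives the robot as it stands. Calls block until the motion is done:
- manip.reach(position, orientation): joint-space move of the TCP to a pose.
- manip.line_to(position, frame=None, velocity=0.15, f_stop=None): straight line of the TCP; frame=None keeps the orientation; velocity is the mean speed in m/s. With f_stop (N) it stops when the force on the tool has changed by that much, and returns True; else False.
- manip.movej(angles): joint-space move.
- hand.open_jaws() and hand.close_gripper(effort=None): open the fingers fully, or close them until they stop; effort is the grip in N (None keeps the last).
- manip.sleep(seconds).
- manip.ik(position, orientation): joint angles nearest the present ones, or None.
- camera(name): name is "scene" or "top" or "wrist"; returns a dict with "image" (384x512x3 uint8, red, green, blue), "camera_matrix" (3x3 intrinsics, pixels), "dist" ([k1, k2, p1, p2, k3] as OpenCV has them; the pictures are not rectified), "R" (3x3) and "t" (3): a world point X has camera coordinates R X + t. Camera axes: x right, y down, z forward; pixel columns grow to the right and rows downward; lengths in m; the calibration is good to about 2 mm. A picture is of the moment at which its call begins. There is no depth.
A pose or a line that the arm cannot do raises manip.MotionError and nothing moves.
- workorder.sign_off(): hands the job in; it is judged then, once.
Readings, each from a call of its own:
- monitor.get_clock(): time.
- monitor.get_q(): joint angles.
- monitor.get_qvel(): joint speeds.
- monitor.get_joint_efforts(): joint torques, N m.
- monitor.get_ee_pos(): TCP position.
- monitor.get_tool_rot(): TCP orientation.
- monitor.get_ft_force(): force on the tool from outside, world axes, zero at the start.
- monitor.get_moment(): the same for the moment, N m.
- monitor.get_grip_width(): opening from 0.0 (shut) to 1.0 (fully open).
- monitor.get_grip_force(): force on a finger pad.
Only numpy, scipy, OpenCV 4.12 (cv2) and the standard library are available. Lean on these libraries where they do the work, as an engineer would, in place of code of your own. Each camera call takes 0.05 s, during which the arm holds its last target. There are 200 camera calls.

## Working session

There is one attempt and no reset: what is moved stays moved. The work goes in short steps, each a Python script; the robot and the scene stay as the last script left them, time stands still between calls to the robot, and variables do not carry over. Pictures are saved under pics/ and viewed, at most 11 in all, crops included, and the job is handed in when it is done.

```bash
ls; mkdir -p pics; cat > h.py <<'E'
import numpy as np, cv2
from bench import manip, hand, camera, workorder, monitor
def shot(n,f=None):
    c=camera(n)
    if f: cv2.imwrite('pics/'+f,c['image'][:,:,::-1])
    return c
def ray(c,uv,z):
    uv=np.array(uv,float).reshape(-1,1,2)
    K=np.array(c['camera_matrix']);d=np.array(c['dist'])
    p=cv2.undistortPoints(uv,K,d).reshape(-1,2)
    R=np.array(c['R']);t=np.array(c['t'])
    D=np.c_[p,np.ones(len(p))]@R; C=-R.T@t
    return C+D*((z-C[2])/D[:,2])[:,None]
def proj(c,X):
    return cv2.projectPoints(np.array(X,float).reshape(-1,1,3),cv2.Rodrigues(np.array(c['R']))[0],np.array(c['t']),np.array(c['camera_matrix']),np.array(c['dist']))[0].reshape(-1,2)
E
python3 - <<'E'
from h import *
import pickle
d={}
for n in ['top','scene']:
    d[n]=shot(n,n+'0.png'); c=d[n]; print(n,-np.array(c['R']).T@c['t'],c['camera_matrix'],c['dist'])
pickle.dump(d,open('c0.pkl','wb'))
E
```

```text
pics
top [0.35966896 0.03210532 1.47121647] [[466.91131235   0.         257.39673413]
 [  0.         466.91131235 182.39705214]
 [  0.           0.           1.        ]] [-0.16666757  0.          0.          0.          0.        ]
scene [ 0.93846821 -0.51782893  1.08545171] [[362.73162114   0.         257.51184202]
 [  0.         362.73162114 192.39928678]
 [  0.           0.           1.        ]] [-0.07873186  0.          0.          0.          0.        ]
```

View pics/top0.png

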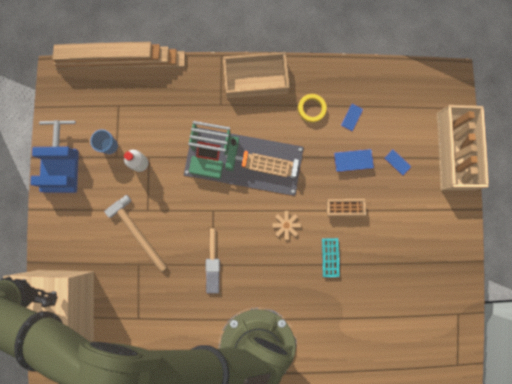

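View pics/scene0.png

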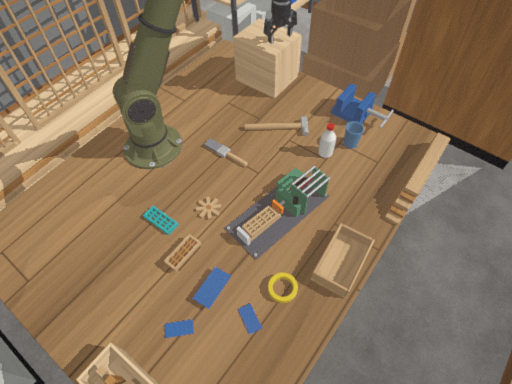

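The top view shows the jig at about (243,162), with the fence on the right and the treadle on the left. The separator is the big blue sheet at (354,161), the upper panel is at (346,207), and the lower panel is at (268,166). The scene view agrees. Next I'll measure roughly from the top view, then take closer looks with the wrist camera.

```bash
cat >> h.py <<'E'
from scipy.spatial.transform import Rotation as Rot
def down(yaw):  # tool z down, tool y axis at angle yaw+90deg (tool x along yaw)
    return (Rot.from_euler('z',yaw)*Rot.from_euler('x',np.pi)).as_rotvec()
E
python3 - <<'E'
from h import *
import pickle
d=pickle.load(open('c0.pkl','rb'))
c=d['top']
for n,uv,z in [('sep',(354,161),.026),('up',(346,207),.038),('low',(268,166),.038),('jigR_top',(302,150),.005),('jigR_bot',(297,193),.005),('jigL_bot',(186,174),.005)]:
    print(n,ray(c,uv,z).round(3))
print(Rot.from_rotvec(monitor.get_tool_rot()).as_matrix().round(2))
# go look at sep & upper panel & jig
t0=monitor.get_clock()
P={'a':(0.56,-0.24,0.36),'b':(0.60,0.06,0.36)}
for k,p in P.items():
    for yaw in (0,):
        q=manip.ik(np.array(p),down(yaw)); print(k,yaw,None if q is None else np.round(q,2))
manip.reach(np.array(P['b']),down(0)); cb=shot('wrist','wb.png'); 
manip.reach(np.array(P['a']),down(0)); ca=shot('wrist','wa.png')
pickle.dump((ca,cb),open('w.pkl','wb')); print(monitor.get_clock()-t0, ca['t'], ca['R'])
E
```

```text
sep [[ 0.58  -0.308  0.026]]
up [[ 0.434 -0.276  0.038]]
low [[ 0.561 -0.034  0.038]]
jigR_top [[ 0.618 -0.145  0.005]]
jigR_bot [[ 0.48  -0.127  0.005]]
jigL_bot [[0.54  0.224 0.005]]
[[-0.95  0.32 -0.  ]
 [ 0.32  0.95 -0.  ]
 [-0.   -0.   -1.  ]]
a 0 [-0.11  0.52  0.87  1.31 -0.39  1.48 -0.85]
b 0 [-0.46  0.44  0.55  1.33 -0.23  1.44 -1.5 ]
3.6667 [-0.23765649  0.44524352  0.68631082] [[ 2.11032885e-03 -9.99996770e-01 -1.41621472e-03]
 [-9.44919303e-01 -2.45761722e-03  3.27294166e-01]
 [-3.27296589e-01  6.47510301e-04 -9.44921438e-01]]
```

```bash
python3 -c "
import cv2,numpy as np
cv2.imwrite('pics/wab.png',np.vstack([cv2.resize(cv2.imread('pics/w%s.png'%k),(800,600))[:300] if 0 else cv2.imread('pics/w%s.png'%k)[:300] for k in 'ab']))"
```

```text
(no output)
```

View pics/wab.png

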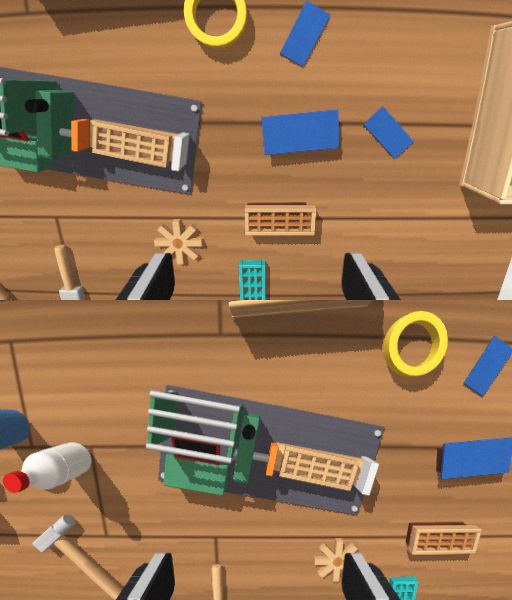

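Wrist view a shows the separator at (300,132) and the upper panel at (280,220). Wrist view b shows the jig: the base corners are near (383,128), (353,215) and (167,86), and the lower panel is near (322,166). I'll measure all of these with colour masks.

```bash
cat > meas.py <<'E'
from h import *
def rect(c,mask,z,roi,name,big=True,approx=None):
    m=np.zeros(mask.shape,np.uint8); u0,v0,u1,v1=roi; m[v0:v1,u0:u1]=mask[v0:v1,u0:u1]
    cs=cv2.findContours(m,cv2.RETR_EXTERNAL,cv2.CHAIN_APPROX_NONE)[0]
    k=max(cs,key=cv2.contourArea).reshape(-1,2)
    W=ray(c,k,z)[:,:2]
    (x,y),(w,h),a=cv2.minAreaRect((W*1000).astype(np.float32))
    if w>h: w,h,a=h,w,a-90       # h long; width axis at angle a
    a=(a+90)%180-90
    print(name,'centre',round(x,1),round(y,1),'size',round(w,1),round(h,1),'yaw(width axis)',round(a,2))
    return np.array([x,y])/1000,np.radians(a)
def hsv(c): return cv2.cvtColor(c['image'],cv2.COLOR_RGB2HSV)
E
python3 - <<'E'
from meas import *
import pickle
ca,cb=pickle.load(open('w.pkl','rb'))
H=hsv(ca); B=hsv(cb)
rect(ca,((H[...,0]>100)&(H[...,0]<125)&(H[...,1]>150)&(H[...,2]>120)).astype(np.uint8),.026,(255,100,345,165),'sep')
for im,uv in [(H,(248,220)),(H,(280,208)),(H,(280,232)),(H,(262,221)),(H,(280,245)),(H,(235,215)),(B,(283,163)),(B,(320,149)),(B,(330,132)),(B,(320,195)),(B,(355,190)),(B,(365,175)),(B,(180,105)),(B,(272,160))]: print(uv,im[uv[1],uv[0]])
for n,i,(u,v,w,h) in [('p',ca['image'],(230,190,100,60)),('j',cb['image'],(255,120,140,105))]:
    cv2.imwrite('pics/%sz.png'%n,cv2.resize(i[v:v+h,u:u+w,::-1],None,fx=5.6 if n=='j' else 8,fy=5.6 if n=='j' else 8,interpolation=cv2.INTER_CUBIC))
E
```

```text
sep centre 583.4 -304.0 size 58.3 118.6 yaw(width axis) 6.11
(248, 220) [ 15 123 193]
(280, 208) [ 16 119 220]
(280, 232) [ 17 114 237]
(262, 221) [ 11 163 100]
(280, 245) [ 14 138 188]
(235, 215) [ 14 141 193]
(283, 163) [ 17 112 235]
(320, 149) [138  13 102]
(330, 132) [129  26  98]
(320, 195) [132  21  61]
(355, 190) [120  17  61]
(365, 175) [ 13   9 189]
(180, 105) [130  25  62]
(272, 160) [ 14 199 252]
```

View pics/jz.png

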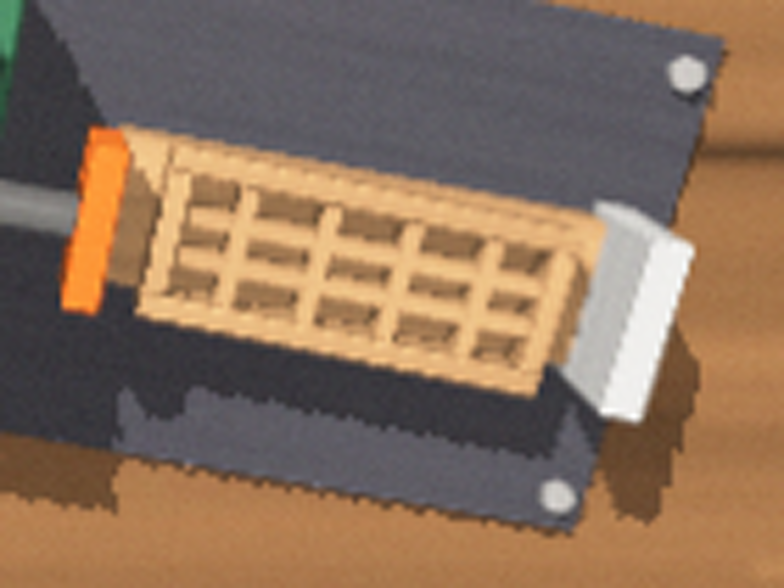

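View pics/pz.png

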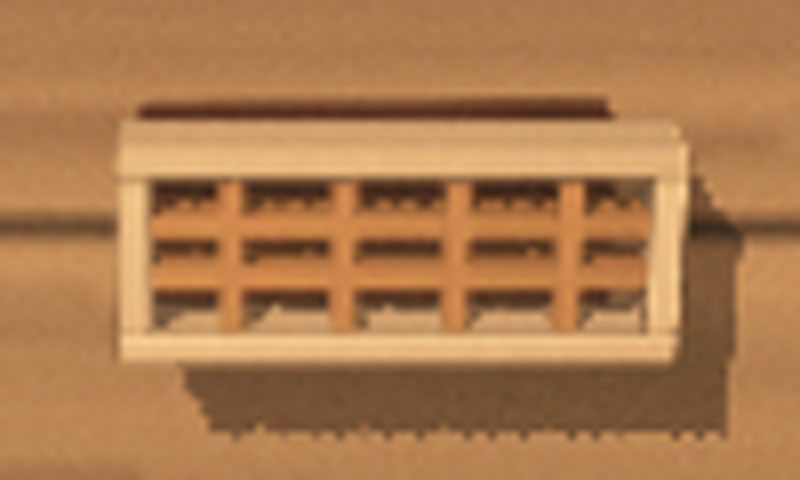

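```bash
python3 - <<'E'
from meas import *
import pickle
ca,cb=pickle.load(open('w.pkl','rb'))
def cr(p,s,o): return (np.array(p,float)+.5)/s-.5+np.array(o)
def quad(n,c,p,s,o,z):
    W=ray(c,cr(p,s,o),z)[:,:2]*1000; print(n,'\n',W.round(1).tolist(),'sides',[round(float(np.linalg.norm(W[i]-W[i-1])),1) for i in range(len(W))],'c',W.mean(0).round(1)); return W
def ang(v): return np.degrees(np.arctan2(v[1],v[0])).round(2)
U=quad('upper',ca,[(120,143),(688,143),(678,360),(120,360)],8,(230,190),.038); print('y-axis',ang(U[0]-U[1]),ang(U[3]-U[2]))
L=quad('lower',cb,[(172,150),(572,232),(537,397),(137,315)],5.6,(255,120),.038); print('y-axis',ang(L[0]-L[1]),ang(L[3]-L[2]),'x',ang(L[0]-L[3]))
F=quad('fence',cb,[(660,233),(603,412)],5.6,(255,120),.056); print('x',ang(F[0]-F[1]))
# base by mask
B=hsv(cb); m=((B[...,1]<60)&(B[...,2]<130)).astype(np.uint8); m[:80]=0; m[240:]=0
k=max(cv2.findContours(m,cv2.RETR_EXTERNAL,cv2.CHAIN_APPROX_NONE)[0],key=cv2.contourArea).reshape(-1,2)
W=ray(cb,k,.005)[:,:2]*1000; print(cv2.minAreaRect(W.astype(np.float32)))
J=quad('basecorners',cb,[(722,38),(575,530)],5.6,(255,120),.005); print('x',ang(J[0]-J[1]))
J2=ray(cb,[(167,86)],.005)[0,:2]*1000; print('TL',J2.round(1),'len',np.linalg.norm(J2-J[0]),'y',ang(J2-J[0]))
for n,yaw in (('90',np.pi/2),('-90',-np.pi/2)):
  for p in ((.583,-.304,.012),(.434,-.276,.02),(.56,-.034,.05)):
    q=manip.ik(np.array(p),down(yaw)); print(n,p,None if q is None else np.round(q,2))
E
```

```text
upper 
 [[460.7, -214.9], [460.9, -333.3], [410.6, -334.5], [410.4, -214.3]] sides [50.3, 118.4, 50.3, 120.2] c [ 435.7 -274.3]
y-axis 90.13 90.09
lower 
 [[601.6, 19.6], [578.9, -94.8], [529.5, -89.8], [554.0, 28.1]] sides [48.4, 116.7, 49.6, 120.5] c [566.  -34.2]
y-axis 78.76 78.26 x -10.2
fence 
 [[582.9, -113.1], [531.1, -103.3]] sides [52.7, 52.7] c [ 557.  -108.2]
x -10.78
((583.4351806640625, 45.173095703125), (359.4435119628906, 159.43165588378906), 79.701171875)
basecorners 
 [[629.9, -144.7], [473.2, -117.8]] sides [159.1, 159.1] c [ 551.6 -131.2]
x -9.71
TL [691.7 205.8] len 355.8854663557475 y 80.0
90 (0.583, -0.304, 0.012) [ 0.36  0.78  0.14  1.64 -0.14  0.73  0.57]
90 (0.434, -0.276, 0.02) [ 0.43  0.62  0.14  2.04 -0.17  0.49  0.69]
90 (0.56, -0.034, 0.05) [-0.08  0.62  0.15  1.89 -0.14  0.64  0.16]
-90 (0.583, -0.304, 0.012) [ 0.04  0.91  0.75  1.65 -0.76  0.9  -2.05]
-90 (0.434, -0.276, 0.02) [ 0.09  0.73  0.69  2.04 -0.78  0.65 -1.84]
-90 (0.56, -0.034, 0.05) [-0.44  0.75  0.77  1.9  -0.72  0.8  -2.42]
```

The measurements agree. With the base centre at jig y = +20, the fence comes out at y -135.7 and the lower panel at x -2.9, y -61, yaw about -11°. The jig origin is then (0.580, 0.0255) with yaw -10.3°. I'll place the separator now.

```bash
cat >> h.py <<'E'
JY=np.radians(-10.3); JO=np.array([.5800,.0255,0]); JR=Rot.from_euler('z',JY).as_matrix()
def jig(x,y,z): return JO+JR@(np.array([x,y,z])/1000)
def pick(xy,a,z,top=.15):
    o=down(a+np.pi/2); p=np.array([*xy,top])
    manip.reach(p,o); manip.line_to(np.array([*xy,z]),velocity=.12)
    hand.close_gripper(effort=25); w=monitor.get_grip_width()
    manip.line_to(p,velocity=.12); print('grip',w*85,monitor.get_grip_width()*85,monitor.get_grip_force())
def place(p,a,top=.15):
    o=down(a+np.pi/2); up=np.array([p[0],p[1],top])
    manip.reach(up,o); manip.line_to(p+[0,0,.012],velocity=.12)
    s=manip.line_to(p-[0,0,.004],velocity=.02,f_stop=3)
    print('stop',s,monitor.get_ee_pos()[2],'planned',p[2],monitor.get_ft_force())
    hand.open_jaws(); manip.line_to(up,velocity=.15); print('t',monitor.get_clock())
E
python3 - <<'E'
from h import *
hand.open_jaws()
pick((.5834,-.304),np.radians(6.1),.010)
place(jig(-2.3,-61.5,28),np.radians(-10.5))
P=np.array([0.60,-0.03,0.36]); manip.reach(P,down(0)); c=shot('wrist','w2.png')
import pickle; pickle.dump(c,open('w2.pkl','wb'))
H=hsv=cv2.cvtColor(c['image'],cv2.COLOR_RGB2HSV)
from meas import rect
m=((H[...,0]>100)&(H[...,0]<125)&(H[...,1]>150)&(H[...,2]>120)).astype(np.uint8)
r=proj(c,[[.565,-.034,.044]])[0].astype(int); print(r)
q,a=rect(c,m,.044,(r[0]-60,r[1]-50,r[0]+60,r[1]+50),'sep'); print('jig',(JR.T@(np.r_[q,0]-JO)*1000).round(1))
cv2.imwrite('pics/w2z.png',cv2.resize(c['image'][r[1]-60:r[1]+60,r[0]-80:r[0]+80,::-1],None,fx=4,fy=4,interpolation=cv2.INTER_CUBIC))
E
```

```text
grip 58.91262393461075 58.57913684272489 27.026743590831757
stop True 0.02858408206008042 planned 0.028 [0.28717155 0.99563867 5.2214291 ]
t 12.45
[260 169]
sep centre 567.4 -34.0 size 60.1 119.4 yaw(width axis) -10.5
jig [ -1.8 -60.8   0. ]
```

View pics/w2z.png

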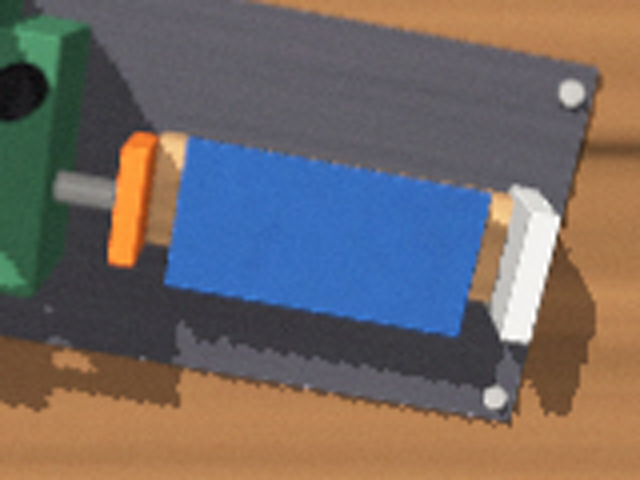

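The sheet lies flat over the lower panel, from about (165,140) to (490,330) in the crop, with a gap at the fence and at the pusher. It measures 60.1 x 119.4 mm at the planned pose. Next is the upper panel.

```bash
python3 - <<'E'
from h import *
pick((.4357,-.2743),np.radians(0.1),.022)
place(jig(-2.2,-61.2,46),np.radians(-10.5))
P=np.array([0.60,-0.03,0.36]); manip.reach(P,down(0)); c=shot('wrist','w3.png')
r=proj(c,[[.565,-.034,.062]])[0].astype(int); print(r)
cv2.imwrite('pics/w3z.png',cv2.resize(c['image'][r[1]-60:r[1]+60,r[0]-80:r[0]+80,::-1],None,fx=4,fy=4,interpolation=cv2.INTER_CUBIC))
# treadle ik
hand.close_gripper(effort=40)
for L in (-60,0,14,41,46):
  t=np.radians(40); z=np.array([np.sin(t),0,-np.cos(t)])
  p=jig(*(np.array([-10,130,81])+L*z))
  for s in (1,-1):
    for m in ('yclose','xclose'):
      y=np.array([0,s,0]) if m=='yclose' else s*np.array([np.cos(t),0,np.sin(t)])
      R=JR@np.c_[np.cross(y,z),y,z]; q=manip.ik(p,Rot.from_matrix(R).as_rotvec())
      print(L,s,m,None if q is None else np.round(q,2))
E
```

```text
grip 48.9069444721398 49.31973269305734 26.042008996009827
stop True 0.04648096268641813 planned 0.046 [-0.89637509 -0.29198091  4.60618836]
t 22.1167
[261 172]
-60 1 yclose [ 0.15  0.74 -1.23  2.33  1.7   1.24 -0.78]
-60 1 xclose [ 0.15  0.74 -1.23  2.33  1.7   1.24 -2.35]
-60 -1 yclose [-0.99  0.52  0.55  2.34  2.33  0.27  1.65]
-60 -1 xclose [ 0.15  0.74 -1.23  2.33  1.7   1.24  0.79]
0 1 yclose [-0.72  0.6   0.26  2.31  2.33  0.42 -1.45]
0 1 xclose [ 0.18  0.9  -1.23  2.29  1.82  1.34 -2.33]
0 -1 yclose [-0.79  0.62  0.35  2.31  2.44  0.38  1.58]
0 -1 xclose [ 0.18  0.9  -1.23  2.29  1.82  1.34  0.81]
14 1 yclose [-0.69  0.63  0.22  2.29  2.35  0.44 -1.46]
14 1 xclose [ 0.18  0.94 -1.23  2.28  1.85  1.35 -2.32]
14 -1 yclose [-0.77  0.65  0.35  2.3   2.5   0.39  1.52]
14 -1 xclose [ 0.18  0.94 -1.23  2.28  1.85  1.35  0.82]
41 1 yclose [-0.61  0.67  0.16  2.27  2.37  0.48 -1.46]
41 1 xclose [ 0.2   1.01 -1.23  2.26  1.91  1.39 -2.3 ]
41 -1 yclose [-0.61  0.67  0.16  2.27  2.37  0.48  1.68]
41 -1 xclose [ 0.2   1.01 -1.23  2.26  1.91  1.39  0.84]
46 1 yclose [-0.6   0.68  0.14  2.26  2.37  0.49 -1.46]
46 1 xclose [ 0.2   1.02 -1.23  2.25  1.92  1.39 -2.29]
46 -1 yclose [-0.61  0.68  0.16  2.26  2.38  0.48  1.67]
46 -1 xclose [ 0.2   1.02 -1.23  2.25  1.92  1.39  0.85]
```

View pics/w3z.png

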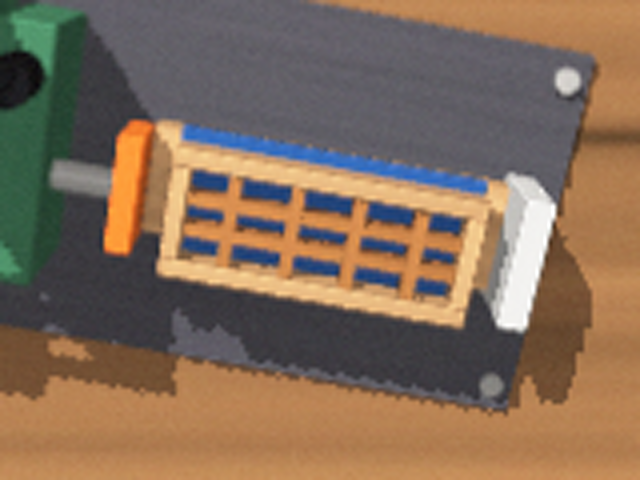

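The upper panel is on the sheet and lined up, from about (160,130) to (490,325) in the crop, with both end gaps still open. Before pressing, I'll check the jig frame against the guard by overlay and look for a high approach.

```bash
cat >> h.py <<'E'
def tread(L,up=0,s=1,deg=40):
    t=np.radians(deg); z=np.array([np.sin(t),0,-np.cos(t)]); y=np.array([0,s,0])
    return jig(*(np.array([-10,130,81+up])+L*z)), Rot.from_matrix(JR@np.c_[np.cross(y,z),y,z]).as_rotvec()
E
python3 - <<'E'
from h import *
import pickle
ca,cb=pickle.load(open('w.pkl','rb'))
i=cb['image'][:,:,::-1].copy()
for x in (4,26,48,70):
    p=proj(cb,[jig(x,80,120),jig(x,180,120)]).round().astype(int); cv2.line(i,p[0].tolist(),p[1].tolist(),(255,0,255),1)
for X in ((-20,81,50),(-20,179,50),(-40,46,65),(60,70,65),(-10,130,81),(-12,11,56)):
    p=proj(cb,[jig(*X)]).round().astype(int)[0]; cv2.circle(i,p.tolist(),1,(0,255,255),-1)
cv2.imwrite('pics/ov.png',cv2.resize(i[70:220,130:300],None,fx=4,fy=4,interpolation=cv2.INTER_NEAREST))
print(np.round(monitor.get_q(),2))
for L,up in ((-60,150),(-60,100),(-60,50),(-40,100),(0,150)):
  for s in (1,-1):
    q=manip.ik(*tread(L,up,s)); print(L,up,s,None if q is None else np.round(q,2))
E
```

```text
[-0.45  0.49  0.81  1.33 -0.35  1.46 -1.23]
-60 150 1 [-1.07  0.21  0.55  2.14  0.91  0.43  0.06]
-60 150 -1 [-1.49  0.38  1.2   2.14  0.1   0.26 -2.26]
-60 100 1 [-1.13  0.32  0.68  2.22  1.12  0.26 -0.18]
-60 100 -1 [ 0.25  0.47 -1.22  2.21  1.45  1.03  2.66]
-60 50 1 [ 0.1   0.51 -1.03  2.27  1.58  0.97 -0.66]
-60 50 -1 [-1.02  0.4   0.55  2.29  1.71  0.24  2.33]
-40 100 1 [-1.12  0.38  0.72  2.22  1.2   0.19 -0.26]
-40 100 -1 [ 0.24  0.53 -1.22  2.21  1.5   1.06  2.63]
0 150 1 [-1.02  0.35  0.63  2.15  1.    0.24 -0.01]
0 150 -1 [-1.32  0.53  1.15  2.15 -0.82  0.18 -1.35]
```

View pics/ov.png

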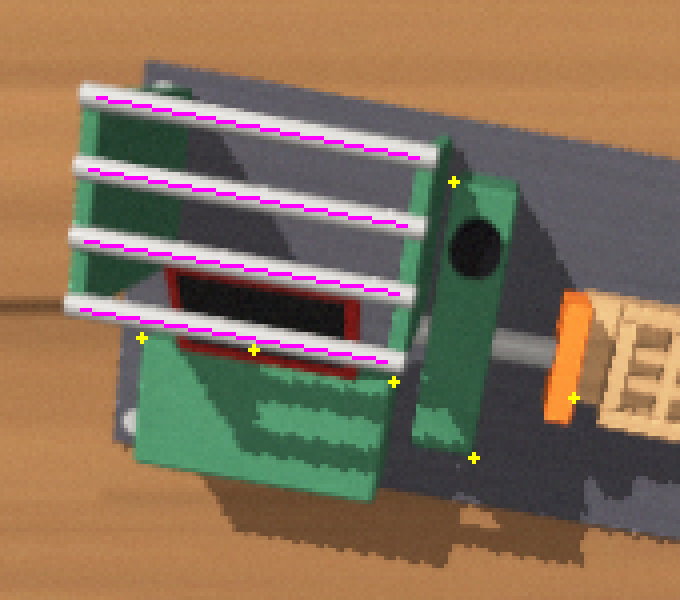

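The overlay matches the guard: the bars, the cover edge ends at (142,337) and (393,381), and the slot dot at (253,349) all line up. I'll approach by a high waypoint, then go in at 40°.

```bash
python3 - <<'E'
from h import *
manip.movej(np.array([-.1,.1,-.3,1.6,.6,1.2,-.9])); print(monitor.get_ee_pos().round(3) if hasattr(monitor.get_ee_pos(),'round') else monitor.get_ee_pos())
for L,up in ((-60,120),(-40,0),(0,0),(45,0)):
    q=manip.ik(*tread(L,up)); print(L,up,None if q is None else np.round(q,2))
q=manip.ik(*tread(-60,120))
assert q is not None and q[2]<0
manip.movej(q); print('at',np.round(monitor.get_ee_pos(),3),tread(-60,120)[0].round(3))
manip.line_to(tread(-40)[0],velocity=.12)
print('f',np.round(monitor.get_ft_force(),1),np.round(monitor.get_q(),2),'t',monitor.get_clock(),monitor.get_grip_width())
c=shot('scene'); p=proj(c,[jig(0,100,80)])[0].astype(int); print(p)
cv2.imwrite('pics/s4.png',cv2.resize(c['image'][p[1]-80:p[1]+70,p[0]-100:p[0]+100,::-1],None,fx=4,fy=4,interpolation=cv2.INTER_CUBIC))
E
```

```text
[0.571 0.    0.475]
-60 120 [-0.24  0.25 -0.47  2.18  1.28  0.65 -0.32]
-40 0 [-0.36  0.51 -0.33  2.33  1.89  0.67 -1.  ]
0 0 [-0.36  0.59 -0.28  2.3   2.01  0.67 -1.09]
45 0 [-0.37  0.68 -0.2   2.26  2.14  0.65 -1.18]
at [0.557 0.161 0.248] [0.555 0.162 0.247]
f [-0.2 -0.1  0.3] [-0.28  0.53 -0.45  2.32  1.86  0.73 -0.96] t 27.5 0.004470988895604734
[294 185]
```

View pics/s4.png

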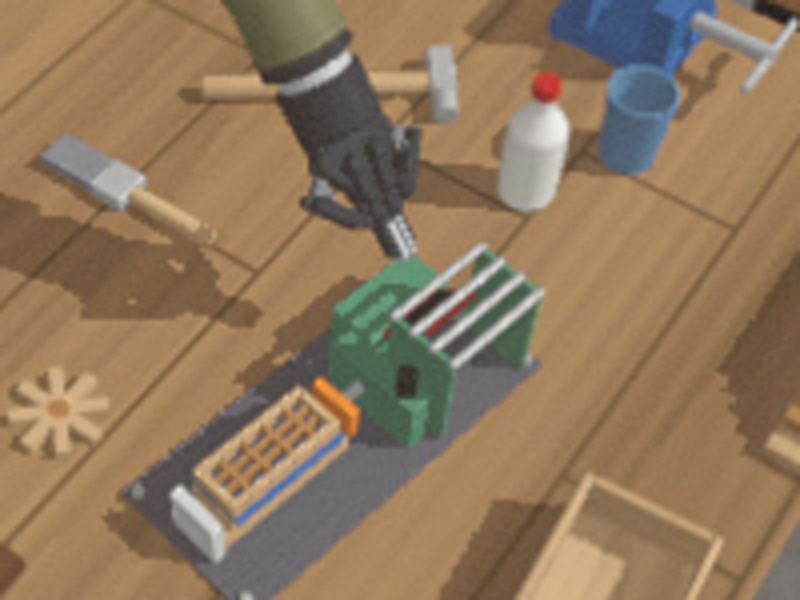

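The shut fingers (tips near (400,250)) point at the gap between the cover and the first bar. The stack at (270,460) is intact and nothing is in the way, so I'll press now.

```bash
python3 - <<'E'
from h import *
manip.line_to(tread(6)[0],velocity=.08); print('f',np.round(monitor.get_ft_force(),1))
s=manip.line_to(tread(47)[0],velocity=.04,f_stop=35)
p=JR.T@(np.array(monitor.get_ee_pos())-JO)*1000-[-10,130,81]; print(s,'L',np.linalg.norm(p),p.round(1),'f',np.round(monitor.get_ft_force(),1))
manip.sleep(.6); print('f',np.round(monitor.get_ft_force(),1))
c=shot('top')
u=proj(c,[jig(0,11,56)])[0].astype(int); print(u)
cv2.imwrite('pics/t5.png',cv2.resize(c['image'][u[1]-35:u[1]+45,u[0]-30:u[0]+75,::-1],None,fx=6,fy=6,interpolation=cv2.INTER_CUBIC))
E
```

```text
f [-1.3  1.5 -0. ]
True L 38.98341612492035 [ 22.7   0.5 -31.7] f [-10.9  -0.3  16.7]
f [-11.1  -0.1  16.4]
[245 158]
```

View pics/t5.png

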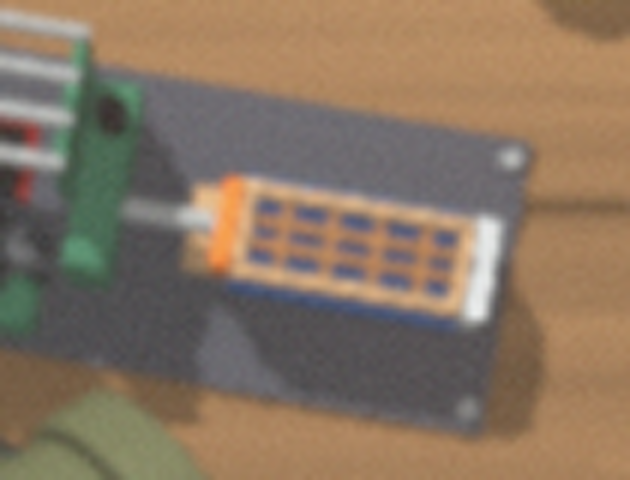

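The pusher has closed the stack against the fence, with no gaps at (235,220) or (475,270). To be sure the treadle is on its stop, I'll press a little further, hold, then release.

```bash
python3 - <<'E'
from h import *
s=manip.line_to(tread(45)[0],velocity=.02,f_stop=30)
p=JR.T@(np.array(monitor.get_ee_pos())-JO)*1000-[-10,130,81]; print(s,'L',np.linalg.norm(p),'f',np.round(monitor.get_ft_force(),1))
manip.sleep(.6); print('f',np.round(monitor.get_ft_force(),1))
manip.line_to(tread(0)[0],velocity=.06); manip.line_to(tread(-60)[0],velocity=.12); manip.line_to(tread(-60,120)[0],velocity=.15)
print('f',np.round(monitor.get_ft_force(),1)); manip.movej(np.array([-.1,.1,-.3,1.6,.6,1.2,-.9]))
manip.reach(np.array([0.60,-0.03,0.36]),down(0)); manip.sleep(.3); c=shot('wrist')
r=proj(c,[[.565,-.02,.062]])[0].astype(int); print('t',monitor.get_clock())
cv2.imwrite('pics/w6.png',cv2.resize(c['image'][r[1]-80:r[1]+70,r[0]-120:r[0]+80,::-1],None,fx=4,fy=4,interpolation=cv2.INTER_CUBIC))
E
```

```text
True L 38.955953316154584 f [-11.   -0.5  15.5]
f [-10.    0.1  14.6]
f [0.3 0.3 0.1]
t 35.1667
```

View pics/w6.png

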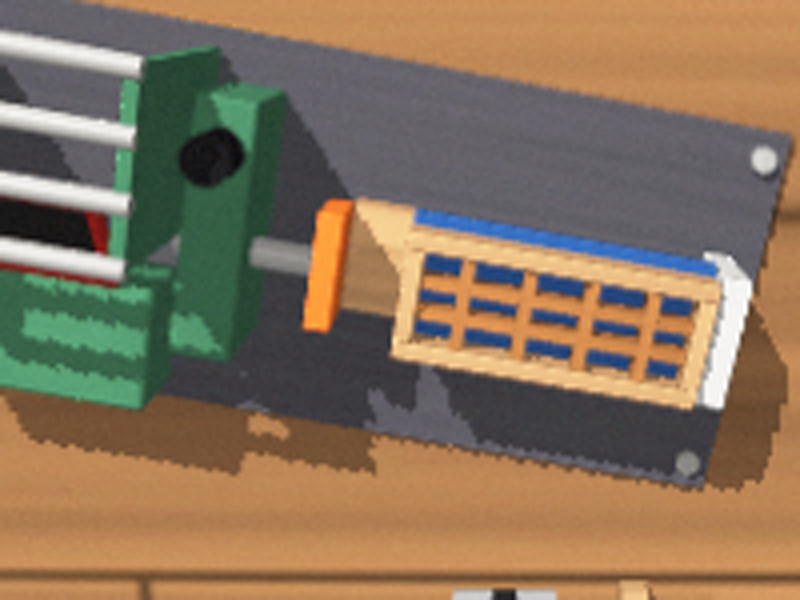

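The stack is flush at the fence (near (710,330)) and square. The pusher and treadle are back and the arm is clear, so I'll hand it in.

```bash
python3 -c "
from h import *
print(workorder.sign_off())"
```

```text
the job is handed in; nothing more can be done
None
```

I placed the separator and the upper panel on the lower panel, pressed the treadle to its stop so all three layers sit flush against the fence, let it spring back and handed the job in at about 35 s; no verdict was returned.

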